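# Lapping clay tile samples on a sloping test deck

## Robot

A 6-joint arm with a two-finger parallel gripper is mounted at the origin on the work surface. World frame = base frame: x ahead of the robot, y to its left, z up, the work surface at z = 0. Lengths are in m, angles in rad, forces in N, time in s.
With the tool pointing down it reaches from about 0.325 to 0.775 m from the base axis. Payload 5.5 kg.
Tool frame: the origin (TCP) lies midway between the tips of the shut fingers; the grasp point (between the pads) lies 19 mm behind it; z points along the fingers, x is the direction in which the jaws open and shut, and the axes are right-handed (so a half turn about z gives the same grasp; the last joint's range is limited). The gripper opens to 85 mm and grips with 20 to 120 N. Pads are 22 mm wide; open, the fingers measure 114 mm over their backs; the gripper's body (76 mm by 85 mm) begins 54 mm behind the grasp point. The pads swing forward as they close: fully open they stand 13 mm farther back than shut.
Start: joints at [1.292, 0.091, 1.231, -0, 1.82, -0.057], TCP at [0.132, 0.585, 0.231] pointing down, gripper open.
Joint ranges: [-2.87, 2.87], [-0.86, 2.18], [0.17, 2.46], [-1.51, 4.65], [0.06, 2.69], [-2.65, 2.65]. Speed limits (rad/s): [2.57, 2.57, 3.01, 3.14, 3.14, 3.14].

## Interface

Orientations are given as a unit quaternion [w, x, y, z].
In Python, from plant import readout, get_image, camera_model, robot gives the robot as it stands.
- The arm moves only by the shell command python3 -m pendant 'ROWS' [FORCE]. ROWS is JSON, a list that holds one entry, the list of rows, each a list of 5 numbers: the gripper command: -1 is shut, 1 is fully open, values between are in proportion, then the shift along the tool's x, y, z in cm, then the turn about the tool's z in rad. A call has 1 to 10 rows; each row shifts and turns the commanded pose from where the row before left it, along the tool's axes as they then stand; what a row does not reach is not made up. A row lasts 1/8 s, in which the tool goes at most 62.5 mm and 10.7 degrees, less where a joint would pass 70% of its speed; a pose out of reach is approached as far as the arm can. A call with a gripper value outside its range is refused whole. The fingers move at their own pace and stop on an object; FORCE is the grip in N (left out, the last holds). Time passes only in rows, so rows that do not move let the fingers close. It gives the time, the measured TCP pose, the force and the opening at its end, in the units of the state.
- readout.get_state(): the state, without advancing time (a new reading comes with each control period).
- get_image(name): name is "scene" or "top" or "wrist"; returns the picture (384x512x3 uint8, red, green, blue); there is no depth.
- camera_model(name): a dict with "fx", "fy", "cx", "cy" (pixels), "cam_to_world" (4x4, takes a point from camera to world coordinates); the wrist camera has in their place "T_tool_cam" (4x4, takes a point from camera to tool coordinates, whose origin is the TCP and whose axes are the tool frame's). Camera axes: x right, y down, z forward; pixel columns grow to the right and rows downward; lengths in m; the calibration is good to about 2 mm. The wrist camera is an equidistant fisheye: a pixel r from the principal point sees the ray r / f radians off the axis. A picture is of the moment at which its call begins: read the wrist's pose just before it. camera_model takes no time and is no camera call.
- robot.finish_job(): hands the job in, once; it reports no verdict.
The state is a dict: "time_s": time; "q": joint angles; "joint_velocities": joint speeds; "joint_torque": joint torques, N m; "tool_pos": TCP position; "eef_rot": TCP orientation; "wrist_force": force on the tool from outside, world axes, zero at the start; "torque": the same for the moment, N m; "finger_gap": finger opening in m.
Only numpy, scipy, OpenCV 4.12 (cv2) and the standard library are available. Lean on these libraries where they do the work, as an engineer would, in place of code of your own. Each camera call takes 0.05 s, during which the arm holds its last target. There are 200 camera calls.

## Task

Lay the two whole clay tiles on the sloping deck to continue the column begun by the fixed starter tile: first one (either) overlapping the starter, its lower edge on the line of the lower pair of dark steel pointers, then the other overlapping that one, its lower edge on the line of the upper pair. Both lie lengthwise up the slope, square to it and centred over the starter, and are left resting there. Leave the tile with the broken corner, the pointers and the other things where they are.

Things in the scene. Friction and masses are not known exactly. Their poses are not given: they have to be found in the camera images.
- tile_a: whole clay tile sample, flat slab 100 long (own x), 56 wide (own y), 7 thick, about 80 g, both ends and faces alike; origin at the centre of its underside, z up. Lies flat, centred within 6 mm, on a fixed cork disc 40 across and 12 high, so its sides overhang and can be pinched across the 56 mm width
- tile_b: whole clay tile sample, flat slab 100 long (own x), 56 wide (own y), 7 thick, about 80 g, both ends and faces alike; origin at the centre of its underside, z up. Lies flat, centred within 6 mm, on a fixed cork disc 40 across and 12 high, so its sides overhang and can be pinched across the 56 mm width
- tile_broken: clay tile like the whole ones but with one corner broken off (about 32 long by 30 wide is missing); to be left where it lies, on a cork disc like the others; origin at the centre of the underside of the unbroken outline
- deck: fixed plywood board 250 x 196 pitched 20 degrees, rising along own +x (level), 6 high rails 82 either side; origin on the bench below its middle, z up. Starter tile (100 x 56 x 7) screwed on its centre line, lower end at x -115, raised 12 off the plywood, upper end on the plywood. Tiles lapped on it likewise lie 7 degrees flatter than the board (13 to the bench): lower end 12 up, upper end on the plywood
- line_low (a point): middle of the line between the lower pair of dark steel pointers, on the plywood; x straight up the slope, y left along the line, z square out of the deck. Pointers: blocks on the rails, tops 13 above the plywood, with thin strips reaching in to 40 from the middle; they slide if pushed (12 N). Line 55 to 67 up from the starter's lower end. A laid tile's lower end is at x 0, its underside's centre at x 49.6, y 0, z 6 mm
- line_high (a point): middle of the line between the upper pair of dark steel pointers, on the plywood; x straight up the slope, y left along the line, z square out of the deck. Pointers: blocks on the rails, tops 13 above the plywood, with thin strips reaching in to 40 from the middle; they slide if pushed (12 N). Line 117 to 130 up from the starter's lower end. A laid tile's lower end is at x 0, its underside's centre at x 49.6, y 0, z 6 mm
- bowl: bystander: red plastic bowl, 110 across and 50 high, origin at the centre of its underside
- jar: bystander: closed glass jar, 56 across and 85 high, origin at the centre of its underside
- brush: bystander: hand brush lying on the bench, handle along its own -x
Mind the look-alikes: they are no part of the job. What is shaped like the tile_b but white or yellow is not meant.

How it is judged:
On the way, in this order (a step that is already met when the one before it is completed fails the run):
1. one whole tile is laid over the starter, lower edge on the lower line, and let go (((x of tile_a in the frame of line_low between 0.0445 and 0.0545 m and y of tile_a in the frame of line_low between -0.008 and 0.008 m and z of tile_a in the frame of line_low between 0.002 and 0.011 m and angle between the y axis of tile_a and the y axis of line_low, either way round below 0.08 rad and angle between the x axis of tile_a and the x axis of line_low, either way round below 0.22 rad and contact force between the fingers and tile_a below 0.2 N and linear speed of tile_a below 0.01 m/s) or (x of tile_b in the frame of line_low between 0.0445 and 0.0545 m and y of tile_b in the frame of line_low between -0.008 and 0.008 m and z of tile_b in the frame of line_low between 0.002 and 0.011 m and angle between the y axis of tile_b and the y axis of line_low, either way round below 0.08 rad and angle between the x axis of tile_b and the x axis of line_low, either way round below 0.22 rad and contact force between the fingers and tile_b below 0.2 N and linear speed of tile_b below 0.01 m/s))), for 0.2 s.
2. the other whole tile is laid over it, lower edge on the upper line, and let go (((x of tile_a in the frame of line_low between 0.0445 and 0.0545 m and y of tile_a in the frame of line_low between -0.008 and 0.008 m and z of tile_a in the frame of line_low between 0.002 and 0.011 m and angle between the y axis of tile_a and the y axis of line_low, either way round below 0.08 rad and angle between the x axis of tile_a and the x axis of line_low, either way round below 0.22 rad and contact force between the fingers and tile_a below 0.2 N and linear speed of each of tile_a, tile_b below 0.01 m/s and x of tile_b in the frame of line_high between 0.0445 and 0.0545 m and y of tile_b in the frame of line_high between -0.008 and 0.008 m and z of tile_b in the frame of line_high between 0.002 and 0.011 m and angle between the y axis of tile_b and the y axis of line_high, either way round below 0.08 rad and angle between the x axis of tile_b and the x axis of line_high, either way round below 0.22 rad and contact force between the fingers and tile_b below 0.2 N and contact force between tile_a and tile_b above 0.05 N) or (x of tile_b in the frame of line_low between 0.0445 and 0.0545 m and y of tile_b in the frame of line_low between -0.008 and 0.008 m and z of tile_b in the frame of line_low between 0.002 and 0.011 m and angle between the y axis of tile_b and the y axis of line_low, either way round below 0.08 rad and angle between the x axis of tile_b and the x axis of line_low, either way round below 0.22 rad and contact force between the fingers and tile_b below 0.2 N and linear speed of each of tile_b, tile_a below 0.01 m/s and x of tile_a in the frame of line_high between 0.0445 and 0.0545 m and y of tile_a in the frame of line_high between -0.008 and 0.008 m and z of tile_a in the frame of line_high between 0.002 and 0.011 m and angle between the y axis of tile_a and the y axis of line_high, either way round below 0.08 rad and angle between the x axis of tile_a and the x axis of line_high, either way round below 0.22 rad and contact force between the fingers and tile_a below 0.2 N and contact force between tile_b and tile_a above 0.05 N))), for 0.2 s.
At the end, for the whole second after the job is handed in: one whole tile lies with its lower edge within 5 mm of the lower pointer line, the other on top of it with its lower edge within 5 mm of the upper line; both within 8 mm of the centre line and 4.5 degrees of square, flat on their supports, touching one another, at rest and let go (((x of tile_a in the frame of line_low between 0.0445 and 0.0545 m and y of tile_a in the frame of line_low between -0.008 and 0.008 m and z of tile_a in the frame of line_low between 0.002 and 0.011 m and angle between the y axis of tile_a and the y axis of line_low, either way round below 0.08 rad and angle between the x axis of tile_a and the x axis of line_low, either way round below 0.22 rad and contact force between the fingers and tile_a below 0.2 N and linear speed of each of tile_a, tile_b below 0.01 m/s and x of tile_b in the frame of line_high between 0.0445 and 0.0545 m and y of tile_b in the frame of line_high between -0.008 and 0.008 m and z of tile_b in the frame of line_high between 0.002 and 0.011 m and angle between the y axis of tile_b and the y axis of line_high, either way round below 0.08 rad and angle between the x axis of tile_b and the x axis of line_high, either way round below 0.22 rad and contact force between the fingers and tile_b below 0.2 N and contact force between tile_a and tile_b above 0.05 N) or (x of tile_b in the frame of line_low between 0.0445 and 0.0545 m and y of tile_b in the frame of line_low between -0.008 and 0.008 m and z of tile_b in the frame of line_low between 0.002 and 0.011 m and angle between the y axis of tile_b and the y axis of line_low, either way round below 0.08 rad and angle between the x axis of tile_b and the x axis of line_low, either way round below 0.22 rad and contact force between the fingers and tile_b below 0.2 N and linear speed of each of tile_b, tile_a below 0.01 m/s and x of tile_a in the frame of line_high between 0.0445 and 0.0545 m and y of tile_a in the frame of line_high between -0.008 and 0.008 m and z of tile_a in the frame of line_high between 0.002 and 0.011 m and angle between the y axis of tile_a and the y axis of line_high, either way round below 0.08 rad and angle between the x axis of tile_a and the x axis of line_high, either way round below 0.22 rad and contact force between the fingers and tile_a below 0.2 N and contact force between tile_b and tile_a above 0.05 N))).
It fails at once if the broken tile was moved more than 15 mm (distance of tile_broken from where it was at the start of the episode above 0.015 m).
It fails at once if a pointer line was shifted more than 3 mm (distance of any of line_low, line_high from where it was at the start of the episode above 0.003 m).
It fails at once if the bowl, jar or brush was moved more than 20 mm (distance of any of bowl, jar, brush from where it was at the start of the episode above 0.02 m).
It also fails if it takes over 54 s, if anything falls off the work surface, if the arm or the gripper's body presses on something with over 40 N, if the wrist force passes 120 N, or if a joint passes its speed limit or range.

## Working session

There is one attempt and no reset: what is moved stays moved. The work goes in short steps, Python scripts to look and compute and a shell command to move; the robot and the scene stay as the last step left them, time stands still between calls to the robot, and variables do not carry over. Pictures are saved under pics/ and viewed, about 8 in all and at most 12, crops included, and the job is handed in when it is done.

```bash
ls; mkdir -p pics; python3 - <<'E'
from plant import readout,get_image,camera_model
import cv2,numpy as np
np.set_printoptions(precision=4,suppress=True)
for n in("scene","top"):
    im=get_image(n);cv2.imwrite(f"pics/{n}0.png",im[:,:,::-1]);print(n,camera_model(n))
print(camera_model("wrist"));s=readout.get_state();print(s)
E
```

```text
pics
scene {'fx': 365.75128191153925, 'fy': 365.75128191153925, 'cx': 251.34324987793823, 'cy': 191.14223296914003, 'cam_to_world': array([[ 0.6657,  0.4293, -0.6104,  1.0948],
       [ 0.7458, -0.4091,  0.5257, -0.4679],
       [-0.024 , -0.8052, -0.5925,  0.6345],
       [ 0.    ,  0.    ,  0.    ,  1.    ]])}
top {'fx': 438.444689365538, 'fy': 438.444689365538, 'cx': 250.30599643952058, 'cy': 186.87649109574957, 'cam_to_world': array([[ 0.0129, -0.9776,  0.2099,  0.2768],
       [-0.9999, -0.013 ,  0.0006,  0.0684],
       [ 0.0021, -0.2099, -0.9777,  1.2654],
       [ 0.    ,  0.    ,  0.    ,  1.    ]])}
{'fx': 297.3186396354542, 'fy': 297.3186396354542, 'cx': 254.8860180278874, 'cy': 192.26682082725253, 'T_tool_cam': array([[ 1.    , -0.0003,  0.0012, -0.0002],
       [-0.    ,  0.948 ,  0.3184, -0.082 ],
       [-0.0012, -0.3184,  0.948 , -0.143 ],
       [ 0.    ,  0.    ,  0.    ,  1.    ]])}
{'time_s': 0.1, 'q': array([ 1.2923,  0.0918,  1.2318,  0.    ,  1.8198, -0.0567]), 'joint_velocities': array([ 0.0011, -0.003 , -0.0027, -0.0019,  0.0008,  0.0004]), 'joint_torque': array([  0.0023, -46.0213, -41.9221,  -0.    ,   0.0106,  -0.    ]), 'tool_pos': array([0.1319, 0.5851, 0.2302]), 'eef_rot': array([ 0.0005,  0.781 ,  0.6245, -0.0007]), 'wrist_force': array([-0.3091, -0.3888, -0.0565]), 'torque': array([ 0.0064,  0.0093, -0.014 ]), 'finger_gap': 0.08558237384029709}
```

View pics/top0.png

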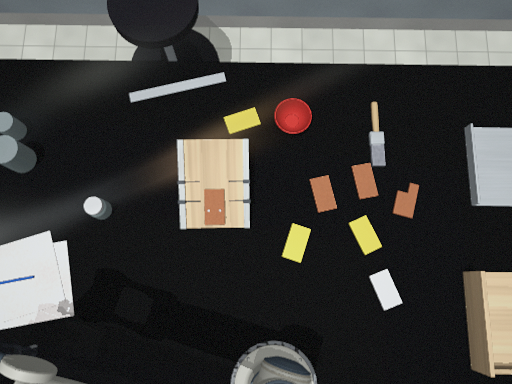

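View pics/scene0.png

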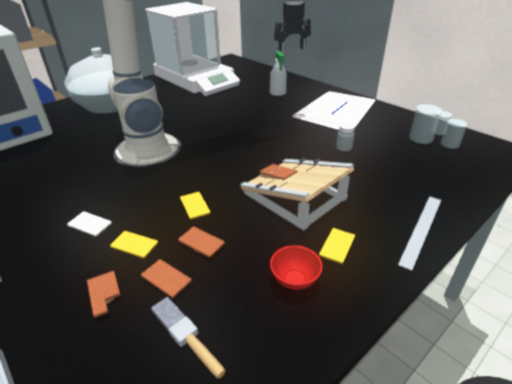

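The tiles to choose from, in top-view pixels. Whole clay: (323,194) and (365,181). Look-alikes: the broken tile (406,200), three yellow (297,243), (365,235), (242,120), one white (386,290), and the fixed starter (214,206). I choose the two whole clay ones and will check them in a close crop.

```bash
cat >h.py <<'E'
import numpy as np,cv2
from scipy.spatial.transform import Rotation as R
from plant import readout,get_image,camera_model
np.set_printoptions(precision=4,suppress=True)
def ray(n,px,T=None):
    c=camera_model(n);u=np.atleast_2d(np.array(px,float));d=(u-[c['cx'],c['cy']])/c['fx']
    if n=='wrist':
        r=np.linalg.norm(d,axis=1,keepdims=True);d=np.hstack([d/np.maximum(r,1e-9)*np.sin(r),np.cos(r)]);T=T@c['T_tool_cam']
    else: d=np.hstack([d,np.ones((len(d),1))]);T=c['cam_to_world']
    return T[:3,3],d@T[:3,:3].T
def cast(n,px,p0,nrm=(0,0,1),T=None):
    o,d=ray(n,px,T);p0=np.array(p0) if np.ndim(p0) else np.array([0,0,p0]);nrm=np.array(nrm)
    return o+d*(((p0-o)@nrm)/(d@nrm))[:,None]
def tri(pa,pb,a='top',b='scene'):
    oa,da=ray(a,pa);ob,db=ray(b,pb);out=[]
    for x,y in zip(da,db):
        s=np.linalg.lstsq(np.c_[x,-y],ob-oa,rcond=None)[0];p,q=oa+x*s[0],ob+y*s[1];out.append([*(p+q)/2,np.linalg.norm(p-q)])
    return np.array(out)
def toolT():
    s=readout.get_state();w,x,y,z=s['eef_rot'];T=np.eye(4);T[:3,:3]=R.from_quat([x,y,z,w]).as_matrix();T[:3,3]=s['tool_pos'];return T
def clay(im,amin=60):
    h=cv2.cvtColor(im,cv2.COLOR_RGB2HSV);m=cv2.inRange(h,(5,110,60),(14,255,255))
    return [c for c in cv2.findContours(m,cv2.RETR_EXTERNAL,cv2.CHAIN_APPROX_NONE)[0] if cv2.contourArea(c)>amin]
E
python3 - <<'E'
from h import *
t=cv2.imread('pics/top0.png')[:,:,::-1].copy();s=cv2.imread('pics/scene0.png')[:,:,::-1].copy()
for c in clay(t):
    b=cv2.boxPoints(cv2.minAreaRect(c));p=cast('top',b,.019);e=[p[1]-p[0],p[2]-p[1]];l=[np.linalg.norm(v) for v in e];v=e[int(np.argmax(l))]
    print('top',cv2.contourArea(c),b.mean(0),p.mean(0),np.array(l),'yaw',np.degrees(np.arctan2(v[1],v[0])))
for c in clay(s,40): print('scene',cv2.contourArea(c),cv2.minAreaRect(c)[0])
f=lambda im,x,y,w,h,k:cv2.resize(im[y:y+h,x:x+w],None,fx=k,fy=k,interpolation=cv2.INTER_CUBIC)
A=f(t,170,130,90,105,4);B=f(s,235,150,125,80,3.2);C=f(t,305,155,125,70,3.2)
o=np.zeros((516,770,3),np.uint8);o[:420,:360]=A;o[:256,365:765]=B;o[260:484,365:765]=C
cv2.imwrite('pics/c1.png',o[:,:,::-1])
E
```

```text
top 632.0 [214.2503 206.5083] [0.4857 0.1723 0.019 ] [0.057  0.1038] yaw -176.6596014924331
top 567.5 [405.4585 199.0268] [ 0.5149 -0.3801  0.019 ] [0.1054 0.0605] yaw -14.908082115330332
top 654.0 [322.8142 193.2876] [ 0.5286 -0.1412  0.019 ] [0.0597 0.1043] yaw -167.05985477942176
top 643.0 [364.3824 180.5294] [ 0.5683 -0.2634  0.019 ] [0.0594 0.1056] yaw -168.82152221000158
scene 1014.5 (103.47059631347656, 293.3823547363281)
scene 1083.0 (165.572509765625, 276.89483642578125)
scene 817.0 (200.50001525878906, 241.00003051757812)
scene 316.5 (277.53460693359375, 170.87307739257812)
```

View pics/c1.png

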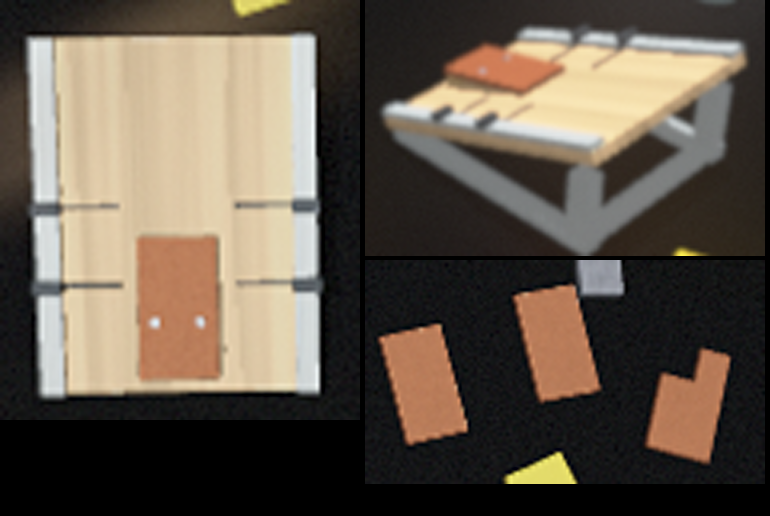

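Confirmed in the crop: the two whole clay tiles are at (0.529,-0.141) and (0.568,-0.263), and their sizes fit. The broken tile is clear to their right, the starter has two screws, and the lower pointer strips are at crop row 285 and the upper at 205. Next I move over the deck for a close wrist look.

```bash
python3 -m pendant '[[[1,0,0,-2.5,-0.14],[1,0,0,-2.5,-0.14],[1,-5.2,3.4,0,0],[1,-5.2,3.4,0,0],[1,-5.2,3.4,0,0],[1,-5.2,3.4,0,0],[1,-5.2,3.4,0,0],[1,-5.2,3.4,0,0],[1,-5.2,3.4,0,0],[1,-3,2,0,0]]]' 20 && python3 -m pendant '[[[1,0,0,0,0],[1,0,0,0,0]]]' && python3 - <<'E'
from h import *
T=toolT();im=get_image('wrist');cv2.imwrite('pics/w1.png',im[:,:,::-1]);np.save('w1T.npy',T);print(T)
E
```

```text
time_s: 1.35
tool_pos: [0.4136, 0.2045, 0.2808]
eef_rot: [0.0, 0.687, 0.727, -0.0]
wrist_force: [-0.3, 1.2, 0.9]
finger_gap: 0.0856
time_s: 1.6
tool_pos: [0.4122, 0.2073, 0.281]
eef_rot: [-0.0, 0.686, 0.727, -0.0]
wrist_force: [-1.1, -0.6, 0.7]
finger_gap: 0.0852
[[-0.0581  0.9983 -0.0008  0.4122]
 [ 0.9983  0.0581  0.0002  0.2073]
 [ 0.0002 -0.0008 -1.      0.281 ]
 [ 0.      0.      0.      1.    ]]
```

View pics/w1.png

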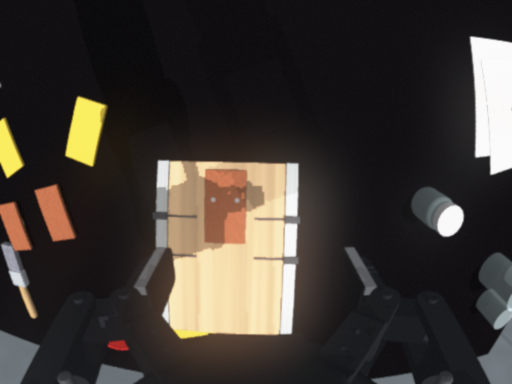

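The wrist view (rotated: image up is towards the robot) shows the starter at cols 206–246, rows 169–243. The lower strips are near row 217 and the upper near row 257. A second wrist view, further up the slope, gives a baseline for heights.

```bash
python3 -m pendant '[[[1,0,5,0,0],[1,0,5,0,0],[1,0,4,0,0],[1,0,0,0,0],[1,0,0,0,0]]]' && python3 - <<'E'
from h import *
T=toolT();im=get_image('wrist');cv2.imwrite('pics/w2.png',im[:,:,::-1]);np.save('w2T.npy',T);print(T[:3,3])
a=cv2.imread('pics/w1.png')
f=lambda im,x,y,w,h,k:cv2.resize(im[y:y+h,x:x+w],None,fx=k,fy=k,interpolation=cv2.INTER_CUBIC)
o=np.hstack([f(a,145,150,165,130,2.4),f(im[:,:,::-1],145,0,165,200,2.4)[:312]]) 
o=np.hstack([cv2.copyMakeBorder(f(a,145,150,165,130,2.4),0,168,0,0,0),f(im[:,:,::-1],145,0,165,200,2.4)])
print(o.shape);cv2.imwrite('pics/c2.png',o)
E
```

```text
time_s: 2.28
tool_pos: [0.5513, 0.2162, 0.2812]
eef_rot: [-0.0, 0.686, 0.728, -0.0]
wrist_force: [-0.2, -0.1, 0.4]
finger_gap: 0.0852
[0.5513 0.2162 0.2812]
(480, 792, 3)
```

View pics/c2.png

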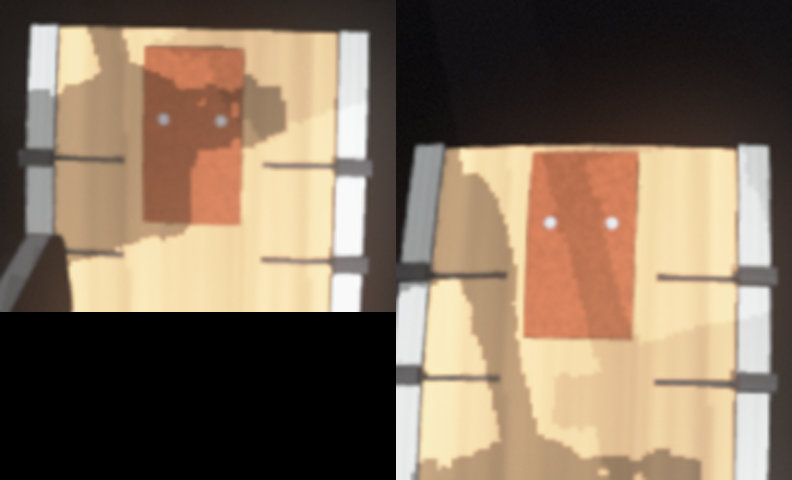

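```bash
cat >tri2.py <<'E'
from h import *
Ts=[np.load('w1T.npy'),np.load('w2T.npy')]
A=lambda l:np.array(l)/2.4+[145,150]-.3
B=lambda l:(np.array(l)-[396,0])/2.4+[145,0]-.3
def t(pa,pb):
    (oa,da),(ob,db)=ray('wrist',pa,Ts[0]),ray('wrist',pb,Ts[1]);out=[]
    for x,y in zip(da,db):
        s=np.linalg.lstsq(np.c_[x,-y],ob-oa,rcond=None)[0];p,q=oa+x*s[0],ob+y*s[1];out.append([*(p+q)/2,np.linalg.norm(p-q)])
    return np.array(out)
ims=[cv2.cvtColor(cv2.imread(f'pics/w{i}.png'),cv2.COLOR_BGR2GRAY).astype(float) for i in(1,2)]
def ref(i,p,side):  # subpixel row of the dark strip at its tip, strip running to 'side'
    c0=int(round(p[0]));r0=int(round(p[1]));xs=[];ys=[]
    for c in [c0+side*k for k in range(2,13)]:
        r=np.arange(r0-3,r0+4);g=ims[i][r,c];w=np.clip((np.sort(g)[-3]-g)-6,0,None)
        if w.sum()>0: xs.append(c);ys.append((w*r).sum()/w.sum())
    k=np.polyfit(xs,ys,1);return [p[0],np.polyval(k,p[0])]
tipA=A([[124,160],[264,165],[123,254],[262,260]]);tipB=B([[505,275],[657,277],[498,379],[655,383]])
sd=[-1,1,-1,1]
pa=np.array([ref(0,p,s) for p,s in zip(tipA,sd)]);pb=np.array([ref(1,p,s) for p,s in zip(tipB,sd)])
print(pa-tipA,pb-tipB)
P=t(pa,pb);print('tips lowL(-y),lowR,highL,highR\n',P)
S=t(A([[146,46],[245,49],[240,224],[142,220]]),B([[532,152],[638,154],[632,340],[524,336]]));print('starter\n',S)
L=lambda a,b:np.linalg.norm(S[a,:3]-S[b,:3]);print(L(0,1),L(1,2),L(2,3),L(3,0))
e=(S[2:,:3].sum(0)-S[:2,:3].sum(0))/2;print('yaw',np.degrees(np.arctan2(e[1],e[0])),'pitch',np.degrees(np.arcsin(e[2]/np.linalg.norm(e))))
for a,b in((0,1),(2,3)): d=P[b]-P[a];print('gap',np.linalg.norm(d[:3]),'yaw',np.degrees(np.arctan2(-d[0],d[1])),'mid',(P[a]+P[b])[:3]/2)
m=(P[2]+P[3]-P[0]-P[1])[:3]/2;print('between lines',np.linalg.norm(m),'pitch',np.degrees(np.arcsin(m[2]/np.linalg.norm(m))),'yaw',np.degrees(np.arctan2(m[1],m[0])))
E
python3 tri2.py
```

```text
[[ 0.     -0.2044]
 [ 0.      0.0356]
 [ 0.     -0.2638]
 [ 0.     -0.2913]] [[ 0.     -0.2814]
 [ 0.     -0.1065]
 [ 0.     -0.5204]
 [ 0.     -0.3559]]
tips lowL(-y),lowR,highL,highR
 [[0.4954 0.131  0.0492 0.0003]
 [0.4934 0.2117 0.0501 0.0009]
 [0.548  0.1322 0.067  0.0006]
 [0.5463 0.2137 0.0664 0.0006]]
starter
 [[0.4292 0.142  0.0421 0.0013]
 [0.4284 0.1976 0.0402 0.0004]
 [0.5258 0.2003 0.0622 0.0002]
 [0.5261 0.1443 0.0642 0.001 ]]
0.05561579528028266 0.09990671563392874 0.05603994881527565 0.09938595251291835
yaw 1.4849261619694811 pitch 12.813455594241052
gap 0.08070363986008221 yaw 1.4517794852091608 mid [0.4944 0.1714 0.0497]
gap 0.08153103838781346 yaw 1.153292761985694 mid [0.5471 0.173  0.0667]
between lines 0.055431282752038694 pitch 17.881220377880087 yaw 1.7422795300944003
```

Measurements hold up: the starter comes out 99.6 × 55.8 mm at 12.8° pitch, and the pointer tips are 80.7 and 81.5 mm apart (80 given). Deck yaw is about 1.4°. Next, over the first tile.

```bash
python3 -m pendant '[[[1,0,0,0,-0.168],[1,-5.55,-2.3,0,0],[1,-5.55,-2.3,0,0],[1,-5.55,-2.3,0,0],[1,-5.55,-2.3,0,0],[1,-5.55,-2.3,0,0],[1,-5.55,-2.3,4,0],[1,0,0,4,0],[1,0,0,4,0],[1,0,0,0,0]]]' && python3 - <<'E'
from h import *
T=toolT();im=get_image('wrist');cv2.imwrite('pics/w3.png',im[:,:,::-1]);np.save('w3T.npy',T)
print(T[:3,3],np.degrees(np.arctan2(T[1,0],T[0,0])))
for c in clay(im,400):
    q=cv2.approxPolyDP(c,6,True)[:,0].astype(float);print(len(q),q.tolist());p=cast('wrist',q,.019,T=T);print(p.mean(0),p[:,:2].tolist(),np.linalg.norm(np.roll(p,-1,0)-p,axis=1))
E
```

```text
time_s: 3.58
tool_pos: [0.4916, -0.1312, 0.1641]
eef_rot: [-0.002, 0.623, 0.783, -0.001]
wrist_force: [0.2, 0.3, -0.2]
finger_gap: 0.0853
[ 0.4916 -0.1312  0.1641] 102.9923302889847
4 [[489.0, 188.0], [469.0, 266.0], [496.0, 270.0], [511.0, 195.0]]
[0.4879 0.2136 0.019 ] [[0.43143908599099956, 0.1681861102212381], [0.5451111653318595, 0.19664553253385456], [0.5456381238408546, 0.2679335670533456], [0.429280925030383, 0.22172585016702465]] [0.1172 0.0713 0.1252 0.0536]
4 [[100.0, 173.0], [111.0, 253.0], [149.0, 256.0], [145.0, 174.0]]
[ 0.5657 -0.2634  0.019 ] [[0.5215624212585764, -0.2983463978438458], [0.6201851725996287, -0.2804657257767118], [0.609677811986518, -0.23068169832435756], [0.5113411411083477, -0.2442761080242965]] [0.1002 0.0509 0.0993 0.055 ]
4 [[210.0, 161.0], [214.0, 250.0], [263.0, 251.0], [264.0, 161.0]]
[ 0.5266 -0.141   0.019 ] [[0.48322289110041994, -0.17846935355285024], [0.5814828639695819, -0.1565813321544988], [0.5701461694977725, -0.1031920143455907], [0.4713898181809933, -0.12594780911970702]] [0.1007 0.0546 0.1013 0.0538]
6 [[40.0, 105.0], [22.0, 175.0], [35.0, 189.0], [43.0, 169.0], [61.0, 175.0], [75.0, 126.0]]
[ 0.5187 -0.38    0.019 ] [[0.4574630438690991, -0.3920674772326545], [0.5486909584875522, -0.41978069319988986], [0.5625280611413863, -0.39640811753665744], [0.5334391320788201, -0.38197243533177583], [0.5351790080073783, -0.35299602309443745], [0.474801161097359, -0.3365090344328725]] [0.0953 0.0272 0.0325 0.029  0.0626 0.0582]
```

View pics/w3.png

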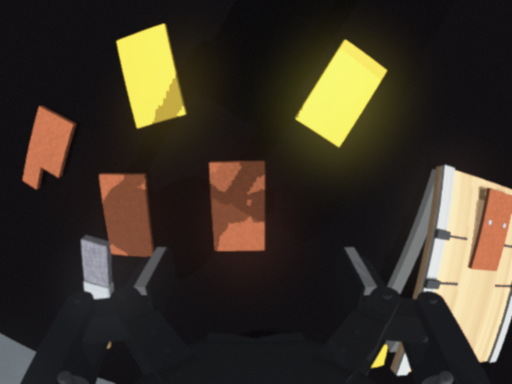

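Tile 1 centre is (0.527,-0.141), yaw 12.8°, 101 × 54 mm; it reads at col 237, rows 161–251. I'll grip it 24 mm toward the robot from its centre, so the fingers stay between the pointer pairs when laying.

```bash
python3 -m pendant '[[[1,-1.74,0.81,4.5,0],[1,0,0,4.5,0],[1,0,0,4,0],[1,0,0,0,0],[1,0,0,0,0]]]' 
```

```text
time_s: 4.25
tool_pos: [0.5074, -0.1478, 0.0404]
eef_rot: [0.002, 0.623, 0.783, 0.001]
wrist_force: [0.1, -0.3, 0.6]
finger_gap: 0.0854
```

```bash
python3 -m pendant '[[[1,0.24,-0.36,1.7,0],[1,0,0,1.8,0],[1,0,0,0,0],[1,0,0,0,0]]]' 
```

```text
time_s: 4.75
tool_pos: [0.5014, -0.146, 0.0015]
eef_rot: [-0.0, 0.623, 0.782, -0.0]
wrist_force: [0.1, 0.4, -0.1]
finger_gap: 0.0854
```

```bash
python3 -m pendant '[[[1,0,0.2,-0.4,0],[1,0,0,0,0],[1,0,0,0,0]]]' && python3 -m pendant '[[[-1,0,0,0,0],[-1,0,0,0,0],[-1,0,0,0,0],[-1,0,0,0,0],[-1,0,0,0,0]]]' 25
```

```text
time_s: 5.12
tool_pos: [0.5037, -0.1456, 0.006]
eef_rot: [0.0, 0.623, 0.782, 0.0]
wrist_force: [-0.1, 0.4, 0.1]
finger_gap: 0.0854
time_s: 5.75
tool_pos: [0.5035, -0.1456, 0.0058]
eef_rot: [0.0, 0.623, 0.782, 0.0]
wrist_force: [0.1, 0.2, 2.6]
finger_gap: 0.0551
```

```bash
python3 -m pendant '[[[-1,0,0,-2,0],[-1,0,0,-4,0],[-1,0,0,-5,0],[-1,0,0,-4,0],[-1,0,0,0,0],[-1,0,0,0,0],[-1,0,0,0,0]]]' && python3 - <<'E'
from h import *
T=toolT();im=get_image('wrist');cv2.imwrite('pics/w4.png',im[:,:,::-1]);np.save('w4T.npy',T)
print(T[:3,3],np.degrees(np.arctan2(T[1,0],T[0,0])))
E
```

```text
time_s: 6.62
tool_pos: [0.5026, -0.1452, 0.1533]
eef_rot: [-0.002, 0.623, 0.782, -0.001]
wrist_force: [-0.1, 0.3, -1.0]
finger_gap: 0.0551
[ 0.5026 -0.1452  0.1533] 102.96333520496239
```

View pics/w4.png

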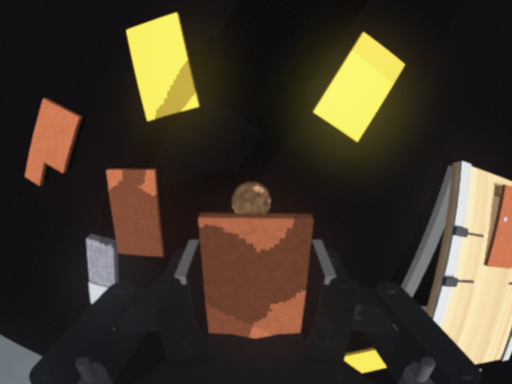

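```bash
python3 - <<'E'
from h import *
im=cv2.imread('pics/w4.png')[:,:,::-1].copy()
for c in clay(im,3000):
    q=cv2.approxPolyDP(c,6,True)[:,0].astype(float)
    if 190<q[:,0].mean()<330: print(q.tolist())
o,d=ray('wrist',[[198.5,213.5],[312.5,213.5],[209,333.5],[302.5,333.5]],np.eye(4))
for i in(0,2):
    w=d[i+1,0]/d[i+1,2]-d[i,0]/d[i,2];s=.056/w;m=[o+d[k]/d[k,2]*s for k in(i,i+1)];print(np.array(m)*1000)
E
```

```text
[[243.0, 183.0], [233.0, 193.0], [233.0, 213.0], [197.0, 218.0], [208.0, 332.0], [254.0, 339.0], [300.0, 333.0], [313.0, 218.0], [268.0, 213.0], [267.0, 190.0]]
[[-27.6596 -26.3201  -9.8693]
 [ 28.3404 -26.2878  -9.8693]]
[[-27.4426  49.9524 -15.5597]
 [ 28.5574  50.0959 -15.5597]]
```

The tile is held level with its near end at tool y −26.3 mm, as planned. Carrying it over the deck.

```bash
python3 -m pendant '[[[-1,0,0,-0.5,0.101],[-1,0,0,-0.5,0.101],[-1,3,0.3,0,0],[-1,5,0.35,0,0],[-1,5.5,0.35,0,0],[-1,5.5,0.35,0,0],[-1,5.5,0.35,0,0],[-1,4.5,0.3,0,0],[-1,2.6,0.18,0,0],[-1,0,0,0,0]]]' && python3 -m pendant '[[[-1,0,0,0,0],[-1,0,0,0,0],[-1,0,0,0,0]]]'; python3 -c "
from h import *
T=toolT();print(T[:3,3],np.degrees(np.arctan2(T[1,0],T[0,0])))"
```

```text
time_s: 7.92
tool_pos: [0.5169, 0.1724, 0.1641]
eef_rot: [-0.001, 0.697, 0.717, -0.001]
wrist_force: [-0.1, -0.1, -0.7]
finger_gap: 0.0548
time_s: 8.3
tool_pos: [0.5177, 0.17, 0.1657]
eef_rot: [0.0, 0.699, 0.715, -0.0]
wrist_force: [0.5, -0.1, -0.3]
finger_gap: 0.0549
[0.5177 0.17   0.1657] 91.30624262915963
```

```bash
python3 -m pendant '[[[-1,0.15,-0.1,2.5,0],[-1,0,0,3,0],[-1,0,0,2,0],[-1,0,0,1,0],[-1,0,0,0,0],[-1,0,0,0,0],[-1,0,0,0,0]]]'
```

```text
time_s: 9.18
tool_pos: [0.5172, 0.1726, 0.0819]
eef_rot: [0.001, 0.698, 0.716, 0.001]
wrist_force: [1.0, -0.1, -0.6]
finger_gap: 0.0552
```

Position is good. Lowering slowly into contact so the tile pivots in the pads.

```bash
python3 -m pendant '[[[-1,0,0,0.4,0],[-1,0,0,0.3,0],[-1,0,0,0.3,0],[-1,0,0,0,0],[-1,0,0,0,0]]]' 20; python3 -m pendant '[[[-1,0,0,0.2,0],[-1,0,0,0.3,0],[-1,0,0,0.2,0],[-1,0,0,0,0],[-1,0,0,0,0]]]';python3 -m pendant '[[[-1,0,0,0.2,0],[-1,0,0,0.1,0],[-1,0,0,0,0],[-1,0,0,0,0]]]'; python3 - <<'E'
from h import *
T=toolT();im=get_image('wrist');cv2.imwrite('pics/w5.png',im[:,:,::-1]);print(T[:3,3])
cv2.imwrite('pics/s5.png',cv2.resize(get_image('scene')[130:240,220:380,::-1],None,fx=4,fy=4,interpolation=cv2.INTER_CUBIC))
E
```

```text
time_s: 9.8
tool_pos: [0.5166, 0.1723, 0.0708]
eef_rot: [0.0, 0.699, 0.716, -0.0]
wrist_force: [-1.0, -0.9, 1.4]
finger_gap: 0.0552
time_s: 10.42
tool_pos: [0.5166, 0.1723, 0.0636]
eef_rot: [-0.0, 0.699, 0.716, -0.0]
wrist_force: [-0.8, -1.3, 1.2]
finger_gap: 0.055
time_s: 10.92
tool_pos: [0.5167, 0.1719, 0.0608]
eef_rot: [0.0, 0.699, 0.716, -0.0]
wrist_force: [-2.2, -3.8, 5.0]
finger_gap: 0.0551
[0.5167 0.1719 0.0608]
```

View pics/s5.png

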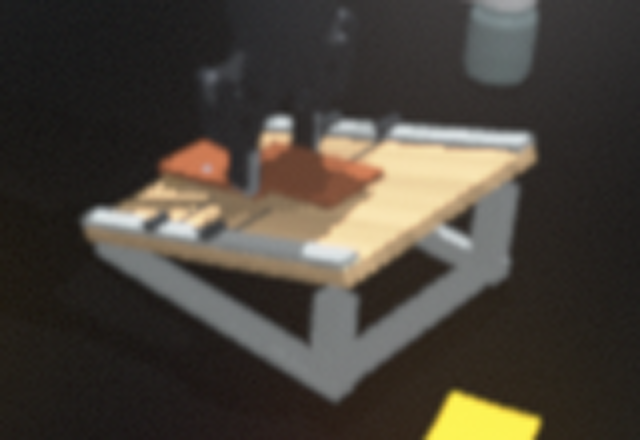

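The tile has pivoted and sits on the starter, with a light 5 N contact. Releasing, then rising.

```bash
python3 -m pendant '[[[0.65,0,0,0,0],[0.65,0,0,0,0],[0.65,0,0,0,0],[0.65,0,0,0,0]]]'; python3 -m pendant '[[[0.65,0,0,-1,0],[0.65,0,0,-3,0],[0.65,0,-3,-6,0],[0.65,0,-4.5,-4,0],[0.65,0,0,0,0],[0.65,0,0,0,0],[0.65,0,0,0,0]]]'; python3 - <<'E'
from h import *
T=toolT();im=get_image('wrist');cv2.imwrite('pics/w6.png',im[:,:,::-1]);np.save('w6T.npy',T);print(T[:3,3])
E
```

```text
time_s: 11.52
tool_pos: [0.5165, 0.1726, 0.0604]
eef_rot: [-0.0, 0.698, 0.716, -0.0]
wrist_force: [-0.2, -0.6, -0.0]
finger_gap: 0.0707
time_s: 12.4
tool_pos: [0.4436, 0.1704, 0.1948]
eef_rot: [-0.001, 0.699, 0.716, -0.001]
wrist_force: [-0.2, 1.0, 0.1]
finger_gap: 0.0702
[0.4436 0.1704 0.1948]
```

View pics/w6.png

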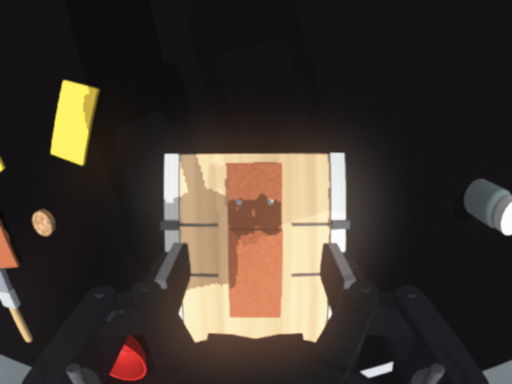

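Tile 1 is laid: lower edge at row ~229, cols 229–282; upper edge at row ~317. Checking in numbers.

```bash
python3 - <<'E'
from h import *
im=cv2.imread('pics/w6.png')[:,:,::-1].copy();T=np.load('w6T.npy')
g=im.astype(float)
col=g[:,238:274].mean(1)
for r in list(range(222,236))+list(range(311,322)): print(r,col[r].round(0),end=' ')
n=np.array([-np.sin(np.radians(13)),0,np.cos(np.radians(13))]);p0=np.array([.4903,.172,.0636])
print();print(cast('wrist',[[229,229.5],[282.5,229.5],[281,317],[230.5,317]],p0,n,T))
print('strips low/high on z .0487,.0675',cast('wrist',[[217,224.5],[293,224]],.0495,T=T),cast('wrist',[[217,274.5],[293,274.5]],.068,T=T))
E
```

```text
222 [130.  83.  60.] 223 [131.  83.  60.] 224 [131.  83.  61.] 225 [132.  83.  61.] 226 [134.  85.  62.] 227 [134.  85.  62.] 228 [125.  80.  58.] 229 [120.  77.  56.] 230 [129.  82.  60.] 231 [142.  89.  65.] 232 [149.  93.  67.] 233 [158.  98.  71.] 234 [170. 105.  75.] 235 [186. 114.  81.] 311 [223. 138.  99.] 312 [223. 138.  99.] 313 [223. 138.  99.] 314 [224. 138.  99.] 315 [223. 139.  99.] 316 [226. 148. 107.] 317 [237. 183. 137.] 318 [248. 222. 173.] 319 [250. 229. 182.] 320 [250. 230. 183.] 321 [250. 229. 183.] 
[[0.4937 0.1452 0.0644]
 [0.4926 0.1999 0.0641]
 [0.5914 0.2031 0.0869]
 [0.5925 0.1468 0.0872]]
strips low/high on z .0487,.0675 [[0.4954 0.1311 0.0495]
 [0.4928 0.2125 0.0495]] [[0.5474 0.1316 0.068 ]
 [0.5455 0.2145 0.068 ]]
```

The centre reads about 3.5 mm uphill of target, close to the limit. A second view from further up will settle it.

```bash
python3 -m pendant '[[[0.65,0,3,-3,0],[0.65,0,4,-3,0],[0.65,0,4,0,0],[0.65,0,0,0,0],[0.65,0,0,0,0],[0.65,0,0,0,0],[0.65,0,0,0,0]]]'; python3 - <<'E'
from h import *
T=toolT();im=get_image('wrist');cv2.imwrite('pics/w7.png',im[:,:,::-1]);np.save('w7T.npy',T);print(T[:3,3])
f=lambda im,x,y,w,h,k:cv2.resize(im[y:y+h,x:x+w],None,fx=k,fy=k,interpolation=cv2.INTER_CUBIC)
a=cv2.imread('pics/w6.png')
o=np.hstack([f(a,195,150,122,180,3.2),f(im[:,:,::-1],195,30,122,180,3.2)]);print(o.shape);cv2.imwrite('pics/c7.png',o)
E
```

```text
time_s: 13.32
tool_pos: [0.553, 0.1733, 0.2572]
eef_rot: [0.0, 0.698, 0.716, 0.0]
wrist_force: [-0.2, 0.3, 0.5]
finger_gap: 0.0705
[0.553  0.1733 0.2572]
(576, 780, 3)
```

View pics/c7.png

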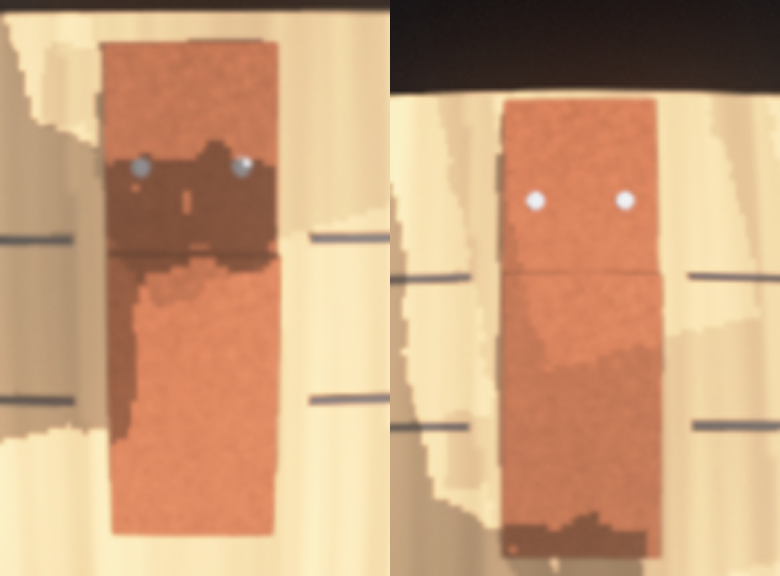

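```bash
python3 - <<'E'
from h import *
T6=np.load('w6T.npy');T7=np.load('w7T.npy')
A=lambda l:np.array(l)/3.2+[195,150]-.35
B=lambda l:(np.array(l)-[390,0])/3.2+[195,30]-.35
print('cam7',(T7@camera_model('wrist')['T_tool_cam'])[:3,3])
a=[[106,259],[279,258],[274,535],[112,535],[73,240],[311,238],[74,401],[310,400],[104,42],[278,42]]
b=[[502,272],[661,272],[662,557],[501,557],[470,277],[689,276],[469,427],[692,426],[504,98],[657,98]]
(oa,da),(ob,db)=ray('wrist',A(a),T6),ray('wrist',B(b),T7)
for nm,x,y in zip('loR loL upL upR s s S S st st'.split(),da,db):
    s=np.linalg.lstsq(np.c_[x,-y],ob-oa,rcond=None)[0];p,q=oa+x*s[0],ob+y*s[1];print(nm,(p+q)/2,np.linalg.norm(p-q))
n=np.array([-np.sin(np.radians(13)),0,np.cos(np.radians(13))]);p0=np.array([.4903,.172,.0636])
print(cast('wrist',B(b[:4]),p0,n,T7));print(cast('wrist',B(b[4:6]),.0490,T=T7),cast('wrist',B(b[6:8]),.0675,T=T7),cast('wrist',B(b[8:]),.0412,T=T7))
E
```

```text
cam7 [0.4708 0.1711 0.4001]
loR [0.4925 0.1443 0.0694] 0.0001137323812388392
loL [0.4913 0.199  0.0686] 0.0004883854312936289
upL [0.5881 0.202  0.0903] 0.00033585461687268126
upR [0.5895 0.1461 0.0902] 0.00021237045753975023
s [0.4959 0.1311 0.0488] 0.0006853065099780208
s [0.4936 0.2114 0.0479] 6.551878135156375e-05
S [0.5486 0.1324 0.0672] 0.0002760895586464017
S [0.5463 0.2129 0.0671] 0.00020976092463330799
st [0.4288 0.1419 0.0447] 0.00010778429370003754
st [0.4275 0.1974 0.0447] 0.0006247463122301634
[[0.4929 0.1439 0.0642]
 [0.4916 0.1996 0.0639]
 [0.5895 0.2025 0.0865]
 [0.5908 0.1457 0.0868]]
[[0.4958 0.1308 0.049 ]
 [0.4935 0.2113 0.049 ]] [[0.5485 0.1326 0.0675]
 [0.5462 0.2128 0.0675]] [[0.4284 0.1416 0.0412]
 [0.427  0.1979 0.0412]]
```

In one frame, tile 1's lower edge sits +2 to +3.5 mm uphill of the line, inside the 5 mm allowance, and is centred in y within about 1 mm. I leave it and aim tile 2 about 2.5 mm lower to compensate. On to tile 2.

```bash
python3 -m pendant '[[[1,0,0,0,-0.157],[1,-5.4,-1.35,0,0],[1,-5.4,-1.35,0,0],[1,-5.4,-1.35,0,0],[1,-5.4,-1.35,0,0],[1,-5.4,-1.35,0,0],[1,-5.4,-1.35,0,0],[1,-5.4,-1.35,3,0],[1,-5.4,-1.35,4,0],[1,0,0,2,0]]]' && python3 -m pendant '[[[1,0,0,0,0],[1,0,0,0,0]]]' && python3 - <<'E'
from h import *
T=toolT();im=get_image('wrist');cv2.imwrite('pics/w8.png',im[:,:,::-1])
print(T[:3,3],np.degrees(np.arctan2(T[1,0],T[0,0])))
for c in clay(im,400):
    q=cv2.approxPolyDP(c,6,True)[:,0].astype(float);p=cast('wrist',q,.019,T=T)
    if abs(p.mean(0)[1]+.263)<.06:
        print(len(q),q.tolist(),p.mean(0),p[:,:2].tolist(),np.linalg.norm(np.roll(p,-1,0)-p,axis=1));d=np.roll(p,-1,0)-p;print(np.degrees(np.arctan2(d[:,1],d[:,0])))
E
```

```text
time_s: 14.62
tool_pos: [0.5238, -0.2683, 0.1677]
eef_rot: [-0.001, 0.642, 0.767, -0.001]
wrist_force: [-0.8, 0.5, 0.5]
finger_gap: 0.0853
time_s: 14.88
tool_pos: [0.5263, -0.2645, 0.1723]
eef_rot: [0.001, 0.64, 0.769, 0.0]
wrist_force: [-0.1, -0.4, 0.4]
finger_gap: 0.0854
[ 0.5263 -0.2645  0.1723] 100.47799679311987
5 [[222.0, 165.0], [226.0, 252.0], [275.0, 252.0], [283.0, 215.0], [276.0, 166.0]] [ 0.5659 -0.2555  0.019 ] [[0.521025793144011, -0.29984904445973265], [0.6212634945374308, -0.280717601665272], [0.6108973694674362, -0.22541034612418662], [0.564018227313144, -0.22651777487417293], [0.5120479853874101, -0.24514086648038888]] [0.102  0.0563 0.0469 0.0552 0.0554]
[  10.8056  100.6157 -178.6468 -160.2853  -80.6806]
```

```bash
python3 -m pendant '[[[0.75,0,0,0,-0.01],[0.75,-0.6,1.56,4,0],[0.75,0,0,4.5,0],[0.75,0,0,3.5,0],[0.75,0,0,1.5,0],[0.75,0,0,0,0],[0.75,0,0,0,0],[0.75,0,0,0,0]]]' 
```

```text
time_s: 15.92
tool_pos: [0.5431, -0.2691, 0.0376]
eef_rot: [0.002, 0.636, 0.771, 0.0]
wrist_force: [-0.5, 0.1, -0.8]
finger_gap: 0.0747
```

```bash
python3 -m pendant '[[[0.75,0.15,0,1.5,0],[0.75,0,0,1.4,0],[0.75,0,0,0,0],[0.75,0,0,0,0],[0.75,0,0,0,0]]]' 
```

```text
time_s: 16.55
tool_pos: [0.5421, -0.2673, 0.007]
eef_rot: [0.0, 0.636, 0.771, 0.0]
wrist_force: [0.9, 0.5, 0.8]
finger_gap: 0.0746
```

```bash
python3 -m pendant '[[[-1,0,0,0,0],[-1,0,0,0,0],[-1,0,0,0,0],[-1,0,0,0,0],[-1,0,0,0,0]]]' 25 && python3 -m pendant '[[[-1,0,0,-2,0],[-1,0,0,-4,0],[-1,0,0,-5,0],[-1,0,0,-5,0],[-1,0,0,-2,0],[-1,0,0,0,0],[-1,0,0,0,0],[-1,0,0,0,0]]]' && python3 - <<'E'
from h import *
T=toolT();im=get_image('wrist');cv2.imwrite('pics/w9.png',im[:,:,::-1])
print(T[:3,3],np.degrees(np.arctan2(T[1,0],T[0,0])))
for c in clay(im,3000):
    q=cv2.approxPolyDP(c,5,True)[:,0].astype(float);print(q.tolist())
g=im.astype(int);print([(r,g[r,230:285].mean(0).round().astype(int).tolist()) for r in range(205,224,2)])
E
```

```text
time_s: 17.18
tool_pos: [0.5421, -0.2673, 0.0071]
eef_rot: [0.001, 0.636, 0.771, 0.0]
wrist_force: [-0.3, -0.2, 5.2]
finger_gap: 0.055
time_s: 18.18
tool_pos: [0.541, -0.2666, 0.1835]
eef_rot: [-0.002, 0.636, 0.771, -0.0]
wrist_force: [0.4, -0.7, -0.8]
finger_gap: 0.055
[ 0.541  -0.2666  0.1835] 100.95503110944283
[[310.0, 214.0], [260.0, 211.0], [260.0, 202.0], [254.0, 210.0], [238.0, 206.0], [242.0, 212.0], [199.0, 215.0], [208.0, 332.0], [261.0, 338.0], [301.0, 331.0]]
[[197.0, 97.0], [149.0, 79.0], [119.0, 163.0], [140.0, 172.0], [150.0, 149.0], [157.0, 152.0], [150.0, 161.0], [156.0, 166.0], [174.0, 157.0], [199.0, 122.0]]
[(205, [107, 79, 62]), (207, [93, 67, 53]), (209, [75, 52, 42]), (211, [62, 40, 34]), (213, [76, 49, 40]), (215, [133, 82, 59]), (217, [149, 91, 66]), (219, [211, 127, 91]), (221, [236, 149, 106]), (223, [238, 151, 108])]
```

```bash
python3 -m pendant '[[[-1,0,0,0,0.167],[-1,3,0.4,0,0],[-1,5.5,0.4,0,0],[-1,6,0.4,0,0],[-1,6,0.4,0,0],[-1,6,0.4,0,0],[-1,6,0.4,0,0],[-1,6,0.4,0,0],[-1,4,0.4,0,0],[-1,1.4,0.35,0,0]]]' && python3 -m pendant '[[[-1,0,0,1.5,0],[-1,0,0,2,0],[-1,0,0,1.5,0],[-1,0,0,0,0],[-1,0,0,0,0],[-1,0,0,0,0],[-1,0,0,0,0]]]'
```

```text
time_s: 19.48
tool_pos: [0.566, 0.1749, 0.1852]
eef_rot: [-0.001, 0.697, 0.717, -0.001]
wrist_force: [0.0, 0.3, -0.6]
finger_gap: 0.0551
time_s: 20.35
tool_pos: [0.567, 0.1728, 0.1373]
eef_rot: [0.0, 0.698, 0.716, 0.001]
wrist_force: [-1.1, 1.2, -1.4]
finger_gap: 0.0551
```

```bash
python3 -m pendant '[[[-1,0.06,-0.12,1.5,0],[-1,0,0,1.5,0],[-1,0,0,0.8,0],[-1,0,0,0,0],[-1,0,0,0,0],[-1,0,0,0,0]]]'
```

```text
time_s: 21.1
tool_pos: [0.5657, 0.1733, 0.0991]
eef_rot: [0.0, 0.698, 0.716, 0.0]
wrist_force: [1.2, -0.3, -0.4]
finger_gap: 0.0549
```

```bash
python3 -m pendant '[[[-1,0,0,0.4,0],[-1,0,0,0.3,0],[-1,0,0,0.2,0],[-1,0,0,0,0],[-1,0,0,0,0]]]' 20; python3 -m pendant '[[[-1,0,0,0.2,0],[-1,0,0,0.2,0],[-1,0,0,0.2,0],[-1,0,0,0.1,0],[-1,0,0,0,0],[-1,0,0,0,0]]]'
```

```text
time_s: 21.72
tool_pos: [0.5655, 0.1732, 0.0896]
eef_rot: [0.0, 0.699, 0.716, 0.0]
wrist_force: [-0.6, -1.3, 1.8]
finger_gap: 0.055
time_s: 22.48
tool_pos: [0.5654, 0.1733, 0.0824]
eef_rot: [-0.0, 0.698, 0.716, 0.0]
wrist_force: [-0.5, -1.4, 2.1]
finger_gap: 0.0549
```

```bash
python3 -m pendant '[[[-1,0,0,0.1,0],[-1,0,0,0,0]]]'; python3 -m pendant '[[[0.65,0,0,0,0],[0.65,0,0,0,0],[0.65,0,0,0,0],[0.65,0,0,0,0]]]'; python3 -m pendant '[[[0.65,0,0,-1,0],[0.65,0,0,-3,0],[0.65,0,-3,-4,0],[0.65,0,-4.5,-4,0],[0.65,0,-2,0,0],[0.65,0,0,0,0],[0.65,0,0,0,0],[0.65,0,0,0,0]]]'; python3 - <<'E'
from h import *
f=lambda im,x,y,w,h,k:cv2.resize(im[y:y+h,x:x+w],None,fx=k,fy=k,interpolation=cv2.INTER_CUBIC)
T=toolT();im=get_image('wrist')[:,:,::-1].copy();cv2.imwrite('pics/w10.png',im);np.save('w10T.npy',T);print(T[:3,3])
cv2.imwrite('pics/c10.png',f(im,160,120,190,210,2.8))
E
```

```text
time_s: 22.72
tool_pos: [0.5655, 0.1732, 0.0816]
eef_rot: [0.0, 0.698, 0.716, 0.0]
wrist_force: [0.0, -1.2, 2.6]
finger_gap: 0.0552
time_s: 23.22
tool_pos: [0.5653, 0.1733, 0.0813]
eef_rot: [-0.0, 0.698, 0.716, -0.0]
wrist_force: [0.2, -0.3, -1.2]
finger_gap: 0.0705
time_s: 24.22
tool_pos: [0.4708, 0.1708, 0.2005]
eef_rot: [-0.0, 0.699, 0.715, -0.001]
wrist_force: [-0.4, 0.5, -0.4]
finger_gap: 0.0702
[0.4708 0.1708 0.2005]
```

View pics/c10.png

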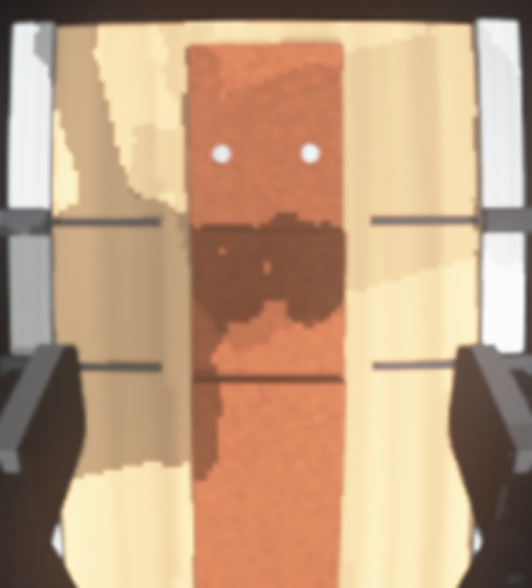

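Both tiles are laid. In the crop, tile 1's lower edge is at row ~230 with its strip at 220, and tile 2's is at ~380 with its strip at 366. One last look from above to measure.

```bash
python3 -m pendant '[[[0.65,0,3,-3,0],[0.65,0,5,-3,0],[0.65,0,5,-1,0],[0.65,0,1,0,0],[0.65,0,0,0,0],[0.65,0,0,0,0],[0.65,0,0,0,0],[0.65,0,0,0,0]]]'; python3 - <<'E'
from h import *
T=toolT();im=get_image('wrist')[:,:,::-1].copy();cv2.imwrite('pics/w11.png',im);np.save('w11T.npy',T);print(T[:3,3])
cv2.imwrite('pics/c11.png',cv2.resize(im[10:220,160:350],None,fx=2.8,fy=2.8,interpolation=cv2.INTER_CUBIC))
E
```

```text
time_s: 25.28
tool_pos: [0.6098, 0.1745, 0.2722]
eef_rot: [0.0, 0.698, 0.716, 0.0]
wrist_force: [-1.1, 0.4, 1.0]
finger_gap: 0.0703
[0.6098 0.1745 0.2722]
```

View pics/c11.png

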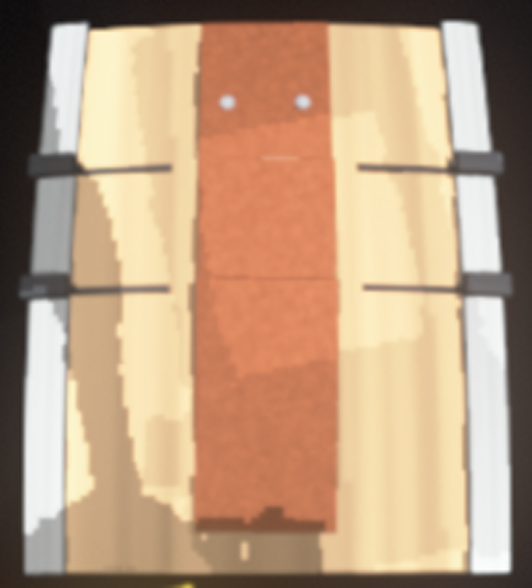

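```bash
python3 - <<'E'
from h import *
Ta=np.load('w10T.npy');Tb=np.load('w11T.npy')
A=lambda l:np.array(l)/2.8+[160,120]-.35
B=lambda l:np.array(l)/2.8+[160,10]-.35
a=[[189,231],[344,231],[192,382],[344,382],[160,221],[373,220],[161,367],[373,366]]
b=[[200,157],[331,157],[196,276],[337,279],[170,168],[358,168],[168,290],[364,289]]
(oa,da),(ob,db)=ray('wrist',A(a),Ta),ray('wrist',B(b),Tb);P=[]
for x,y in zip(da,db):
    s=np.linalg.lstsq(np.c_[x,-y],ob-oa,rcond=None)[0];p,q=oa+x*s[0],ob+y*s[1];P.append((p+q)/2)
P=np.array(P);print(P)
c,s=np.cos(np.radians(20)),np.sin(np.radians(20));u=lambda i,j:(P[i]+P[j])[[0,2]]@[c,s]/2
print('tri lower-edge err tile1',u(0,1)-.00085-u(4,5),'tile2',u(2,3)-.00085-u(6,7))
# same with heights fixed by the deck geometry, per view; dz = common height offset of deck
for nm,px,T in(('a',A(a),Ta),('b',B(b),Tb)):
  for dz in(0,.002):
    f=lambda r,z:cast('wrist',px[r],z+dz,T=T).mean(0)[[0,2]]@[c,s]
    g=lambda z,k:(f([4,5],z) if k==0 else f([6,7],z))
    print(nm,dz,'t1',f([0,1],.0640)-.00085-g(.049,0),'t2',f([2,3],.0830)-.00085-g(.068,1))
upper=cast('wrist',B([[195,530],[336,531]]),.105,T=Tb);print('upper end t2',upper)
n=lambda i,j:np.degrees(np.arctan2(-(P[j]-P[i])[0],(P[j]-P[i])[1]))
print('edge yaw',[n(i,i+1) for i in(0,2,4,6)],'y off',(P[0]+P[1]-P[4]-P[5])[1]/2,(P[2]+P[3]-P[6]-P[7])[1]/2)
up=upper.mean(0);lo=(P[2]+P[3])/2;print('t2 side yaw',np.degrees(np.arctan2(up[1]-lo[1],up[0]-lo[0])))
print('t2 from upper end',up[[0,2]]@[c,s]-.09925-.00085-u(6,7))
E
```

```text
[[0.4928 0.1442 0.0661]
 [0.4915 0.1986 0.0662]
 [0.542  0.1458 0.0882]
 [0.5419 0.2005 0.0862]
 [0.4959 0.1306 0.0478]
 [0.4939 0.2117 0.0471]
 [0.549  0.1322 0.0661]
 [0.5465 0.2137 0.0662]]
tri lower-edge err tile1 0.00298388130839905 tile2 0.0009050340321031802
a 0 t1 0.0029899191199386776 t2 0.0021718368594491055
a 0.002 t1 0.0029631049556924083 t2 0.002126139799187965
b 0 t1 0.0014047521982599176 t2 -0.0008732510233223634
b 0.002 t1 0.001428266043598525 t2 -0.000847120073092178
upper end t2 [[0.6407 0.147  0.105 ]
 [0.6398 0.203  0.105 ]]
edge yaw [np.float64(1.3864039712007254), np.float64(0.07095239613434873), np.float64(1.4441457009620153), np.float64(1.6960857529569606)] y off 0.00020882995562840345 0.00022944339295458138
t2 side yaw 1.0830121019703485
t2 from upper end 9.154525359078569e-05
```

Both lie within tolerance: tile 1 +1.4 to +3 mm, tile 2 −0.9 to +2 mm, y offsets 0.2 mm, yaw within about 1.5° of square. A last check on the other things, then hand in.

```bash
python3 - <<'E'
from h import *
from plant import robot
a=cv2.imread('pics/top0.png')[:,:,::-1].copy();b=get_image('top')
for im in(a,b):
    print([tuple(np.round(cv2.minAreaRect(c)[0],1)) for c in clay(im)],end=' ')
    h=cv2.cvtColor(im,cv2.COLOR_RGB2HSV);m=cv2.moments(cv2.inRange(h,(0,150,80),(4,255,255))[80:150,260:330],True);print('bowl',m['m10']/m['m00'],m['m01']/m['m00'])
d=cv2.absdiff(a,b)
for n,(x,y,w,hh) in dict(brush=(365,98,25,72),jar=(80,192,35,32)).items(): print(n,d[y:y+hh,x:x+w].mean())
print(readout.get_state()['time_s']);print(robot.finish_job())
E
```

```text
[(np.float64(214.3), np.float64(206.5)), (np.float64(405.5), np.float64(199.0)), (np.float64(322.8), np.float64(193.3)), (np.float64(364.4), np.float64(180.5))] bowl 32.56158088235294 35.48805147058823
[(np.float64(405.3), np.float64(199.3)), (np.float64(212.5), np.float64(155.6))] bowl 32.619796484736355 35.4477335800185
brush 8.410185185185185
jar 5.622916666666667
25.375
the job is handed in; nothing more can be done
None
```

Both whole tiles are on the deck, lapped over the starter and let go, and the job was handed in at about 25.4 s. It reported no verdict.

I gripped each tile about 24 mm toward its lower end and lowered it level until it pivoted flat in the pads. Then I opened the gripper and lifted straight up.

Last wrist-camera checks, from two views:

| Check | Tile 1 (lower line) | Tile 2 (upper line) |
|---|---|---|
| Lower edge, uphill of its line | +1.4 to +3 mm | −0.9 to +2.2 mm |
| Offset from centre line | about 0.2 mm | about 0.2 mm |
| Squareness to the pointer line | about 0.1° | about 0.6° by its sides, 1.6° by its lower edge |

- **Disagreement:** the methods differ by up to 3 mm on the edge positions, though every reading is inside the ±5 mm allowed. An earlier check of tile 1 read up to 3.5 mm uphill, so it has the smaller margin.
- **Lower fingertips:** while I lowered tile 1 the wrist read about 5 N, probably the fingertips brushing the starter.
- **Pointers:** the lines read within about 1 mm of the first measurement.
- **Broken tile and bowl:** neither moved by more than 0.5 px (about 1 mm) in the top view.
- **Brush and jar:** I checked these only by a rough image difference. It was small but not zero, which I put down to shadows and noise.

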